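# Bring the hand-therapy board to the mat without losing the ball

## Task

Pick up the wooden hand-therapy board by its grip, lift it over the black box without disturbing that, and carry it to the round blue non-slip mat on the other side; the freshly disinfected exercise ball lies loose on the board, so never touch it and do not let it roll off, but bring it onto the printed green circle by tilting and moving the board. Stop above the middle of the mat with the board still clear of it and keep the ball over the circle for three seconds. Then set the board down gently in the middle of the mat, let go and move away, with the ball lying still on or close to the circle and the putty tub still upright in its ring.

Things in the scene. Friction and masses are not known exactly. Their poses are not given: they have to be found in the camera images.
- board: Flat light-wood hand-therapy board, no rim, 0.18 kg nominal without load. Plate 170 mm (x) by 260 mm (y), 8 mm thick, on four rubber feet 16 mm high (x +-65, y +-110 mm), so its top is 24 mm above the origin. Origin: under the plate's centre, level with the feet's undersides; z up. The grip sticks out at its -x edge, roughly towards the robot (yaw within 0.25 rad at the start).
- board_grip (a point): Best holding point of the grip, board frame (-135, 0, 26) mm: the middle of the section of a straight bar along the board's x, from x = -85 to -190 mm, 28 mm wide (y), 20 mm thick (z 16 to 36 mm), free below and beside; pinch it from above across its width, firmly: the loaded board pulls down with about 0.5 N m about this point.
- board_circle (a point): Centre of the printed green circle (35 mm radius, flat print only) on the plate's top, board frame (0, -70, 24) mm: the ball's place, 60 mm from the plate's edge at -y.
- ball: Loose exercise ball of lacquered red beech with two white dots, solid, radius 35 mm, 130 g nominal. Origin at its centre (59 mm above the board's origin when on the plate); its axes turn as it rolls. Starts at rest 58 to 98 mm from the circle's centre, towards the tub. Rolls without slipping, gaining 5/7 of g x (tilt - 0.014); 0.014 rad is its nominal rolling resistance.
- putty: Closed tub of therapy putty, yellow with a white lid, 55 mm high, foot 52 mm and lid 62 mm wide, 80 g nominal. Stands loose in a dark wooden ring fixed on the plate (outer radius 35, inner 31, height 7 mm, centre at board frame (0, 90) mm). Origin: centre of its underside, z up.
- mat: Round blue non-slip rubber mat, radius 160 mm, 3 mm thick, fixed to the table. Origin: centre of its underside, on the table. It lies left or right of the black box (y about +0.27 or -0.27); the board starts on the other side.
- blackbox: Black lidded box, 236 mm (x) by 94 mm (y), 70 mm high, 0.45 kg, loose, standing between board and mat, its length pointing away from the robot. Origin: centre of its underside. Other things stand only beyond x = 0.74 m or |y| = 0.47 m.
Not all that is in view belongs to the job. Of the things shaped like the ball, the red one is meant. There is more than one size of the putty; the one meant has the size given above.

How it is judged:
By the outcome, as a careful person would: the job done as asked, in the order asked, and still so for the second after the job is handed in, with the robot touching nothing.
It also fails if it takes over 72 s, if anything falls off the work surface, if the arm or the gripper's body presses on something with over 40 N, if the wrist force passes 120 N, or if a joint passes its speed limit or range.

## Robot

A 7-joint arm with a two-finger parallel gripper is mounted at the origin on the work surface. World frame = base frame: x ahead of the robot, y to its left, z up, the work surface at z = 0. Lengths are in mm, angles in rad, forces in N, time in s.
With the tool pointing down it reaches from about 400 to 875 mm from the base axis. Payload 4.4 kg.
Tool frame: the origin (TCP) lies between the finger pads; the fingertips stand 17 mm ahead of it and the grasp point (between the pads) lies 2 mm behind it; z points along the fingers, y is the line along which they close (so a half turn about z gives the same grasp; the last joint's range is limited). The gripper opens to 85 mm and grips with 20 to 120 N. Pads are 22 mm wide; open, the fingers measure 114 mm over their backs; the gripper's body (76 mm by 85 mm) begins 54 mm behind the grasp point. The pads swing forward as they close: fully open they stand 13 mm farther back than shut.
Start: joints at [-1.352, 0.628, 0.038, 1.517, -0.027, 0.996, -0.02], TCP at [182.604, 623.838, 248.313] pointing down, gripper open.
Joint ranges: [-3.06, 3.06], [-0.37, 2.12], [-1.25, 1.32], [0.18, 2.47], [-1.1, 4.24], [0.23, 1.98], [-2.94, 2.94]. Speed limits (rad/s): [2.57, 2.57, 3.14, 3.14, 3.14, 3.14, 3.14].

## Interface

Orientations are given as [roll, pitch, yaw] about the fixed x, y, z axes, in that order (R = Rz(yaw) Ry(pitch) Rx(roll)).
In Python, from cell import sensors, get_image, ctrl gives the robot as it stands.
- The arm moves only by the tool send_rows, never from a script. Its argument "series" is a list of rows, each a list of 3 entries, a list of its own where there are three numbers: the finger opening in mm, from 0 to 85.4, then the shift along the world's x, y, z in units of 60 mm (1.0 is 60 mm), then the turn, a rotation vector about the world's x, y, z in units of 5 degrees (1.0 is 5 degrees). A call has 1 to 8 rows; each row shifts and turns the commanded pose from where the row before left it; what a row does not reach is not made up. A row lasts 1/8 s, in which the tool goes at most 62.5 mm and 10.7 degrees, less where a joint would pass 70% of its speed; a pose out of reach is approached as far as the arm can. A call is refused whole if a number of a shift passes 1 or a number of a turn 1, either way. A call with a gripper value outside its range is refused whole. The fingers move at their own pace and stop on an object; the grip force is fixed at half the most. Time passes only in rows, so rows that do not move let the fingers close. It gives the time, the measured TCP pose, the force, the opening and the grip force at its end, in the units of the state.
- sensors.read_state(): the state, without advancing time (a new reading comes with each control period).
- get_image(name): name is "scene" or "top" or "wrist"; returns a dict with "img" (420x560x3 uint8, red, green, blue), "depth" (420x560 float32, mm along the optical axis (not along the pixel's ray), 0 where there is no reading), "vfov" (degrees; the focal length in pixels is half the picture's height over the tangent of half this angle, whatever the lens; pixels are square), "cx", "cy" (the principal point, pixels), "k1" (the pictures are not rectified: a ray, as slopes to the right and down, at radius r is drawn at 1 + k1 r^2 times it, then the intrinsics apply), "world_to_cam" (4x4, takes a point from world to camera coordinates). Camera axes: x right, y down, z forward; pixel columns grow to the right and rows downward; lengths in mm; the calibration is good to about 2 mm. A picture is of the moment at which its call begins.
- ctrl.finish_job(): hands the job in; it is judged then, once.
The state is a dict: "clock": time; "qpos": joint angles; "qd": joint speeds; "tau": joint torques, N m; "eef_pos": TCP position; "tool_rot": TCP orientation; "force": force on the tool from outside, world axes, zero at the start; "torque": the same for the moment, N m; "width": finger opening in mm; "gripper_force": force on a finger pad.
Only numpy, scipy, OpenCV 4.12 (cv2) and the standard library are available. Lean on these libraries where they do the work, as an engineer would, in place of code of your own. Each camera call takes 0.05 s, during which the arm holds its last target. There are 200 camera calls.

## Working session

There is one attempt and no reset: what is moved stays moved. The work goes in short steps, Python scripts to look and compute and a tool call to move; the robot and the scene stay as the last step left them, time stands still between calls to the robot, and variables do not carry over. Pictures are saved under pics/ and viewed, at most 10 in all, crops included, and the job is handed in when it is done.

Besides the shell and the picture viewer there is one more tool, called as name(argument=value, ...) on one line, values as JSON. send_rows: Moves the arm, as the interface text tells. Its arguments: {"type":"object","properties":{"series":{"type":"array"}},"required":["series"]}

```bash
mkdir -p pics; ls; cat > h.py <<'E'
import numpy as np, cv2, math
from cell import sensors, get_image, ctrl
def cam(n):
    d=get_image(n); d['f']=d['img'].shape[0]/2/math.tan(math.radians(d['vfov'])/2); return d
def save(d,p): cv2.imwrite(p,cv2.cvtColor(d['img'],cv2.COLOR_RGB2BGR))
def ray(d,u,v):
    K=np.array([[d['f'],0,d['cx']],[0,d['f'],d['cy']],[0,0,1]]);
    p=cv2.undistortPoints(np.array([[[u,v]]],float),K,np.array([d['k1'],0,0,0,0.]))[0,0]
    M=np.array(d['world_to_cam']); R=M[:3,:3]; o=-R.T@M[:3,3]
    return o,R.T@np.array([p[0],p[1],1])
def onz(d,u,v,z):
    o,r=ray(d,u,v); return o+r*(z-o[2])/r[2]
def proj(d,P):
    c=np.array(d['world_to_cam'])@np.array([*P,1.]); x,y=c[0]/c[2],c[1]/c[2]; s=1+d['k1']*(x*x+y*y)
    return d['f']*x*s+d['cx'],d['f']*y*s+d['cy']
def tri(d1,a,d2,b):
    o1,r1=ray(d1,*a);o2,r2=ray(d2,*b)
    t=np.linalg.lstsq(np.c_[r1,-r2],o2-o1,rcond=None)[0]
    p,q=o1+r1*t[0],o2+r2*t[1]; return (p+q)/2,np.linalg.norm(p-q)
def dep(d,u,v):
    z=float(d['depth'][int(round(v)),int(round(u))]); o,r=ray(d,u,v); return o+r*z
E
python3 - <<'E'
from h import *
print(sensors.read_state())
for n in("top","scene"):
    d=cam(n); save(d,f"pics/{n}0.png"); print(n,d['vfov'],d['k1'],d['cx'],d['cy'],np.round(d['world_to_cam'],3).tolist())
E
```

```text
pics
{'clock': 0.0, 'qpos': array([-1.3518105 ,  0.62934457,  0.0384218 ,  1.51836074, -0.02697764,
        0.99630558, -0.01999988]), 'qd': array([ 0.00044113,  0.00051949, -0.00073321, -0.00070526, -0.00057627,
       -0.00155866, -0.00118184]), 'tau': array([-1.84781607e-04, -5.63406944e+01,  1.22622807e+00, -1.93447387e+01,
        1.09674680e-02,  1.05470579e-02, -3.89561706e-06]), 'eef_pos': array([182.41908779, 623.26129172, 247.39203256]), 'tool_rot': array([-3.13969217e+00,  3.18490919e-05,  2.85683562e+00]), 'force': array([0.40426567, 0.54513027, 0.5429273 ]), 'torque': array([-0.02898598,  0.08383001,  0.02552707]), 'gripper_force': 0.0, 'width': 85.26002975437542}
top 50.38648273836937 -0.14986215305838568 286.19206230744555 213.6471932171388 [[-0.029, -1.0, 0.005, 78.535], [-0.998, 0.029, -0.056, 519.248], [0.056, -0.006, -0.998, 1129.289], [0.0, 0.0, 0.0, 1.0]]
scene 45.858844525587735 -0.1275128709179028 276.6006591592161 212.26517585548572 [[-0.681, 0.732, -0.014, 311.898], [0.543, 0.493, -0.68, -269.714], [-0.491, -0.471, -0.733, 1484.799], [0.0, 0.0, 0.0, 1.0]]
```

View pics/top0.png

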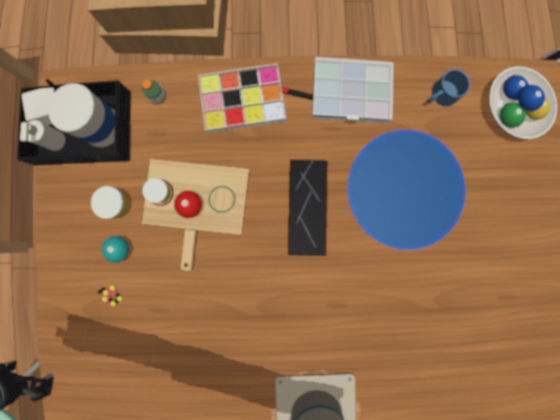

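View pics/scene0.png

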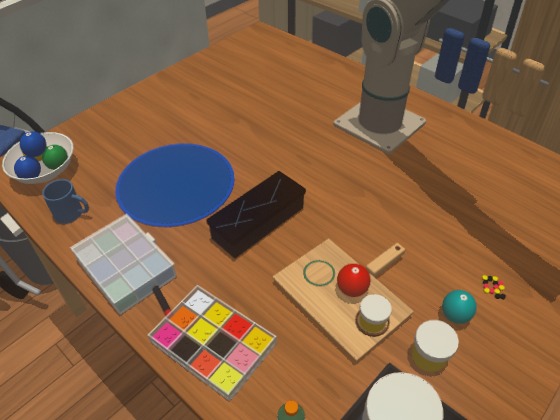

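Top view: the board is centred at (195,197) with its grip end at (187,268), the red ball at (188,204), the tub on the board at (156,191), the green circle at (222,199), the box at (308,207) and the mat at (407,188).
Could be mistaken:
- **Ball:** teal ball at (115,249) and the bowl balls at (520,95). I choose the red one at (188,204).
- **Tub:** larger tub at (108,202). I choose the small one in the ring at (156,191).

```bash
cat > m.py <<'E'
from h import *
def biggest(m,near=None):
    cs=[c for c in cv2.findContours(m,cv2.RETR_EXTERNAL,cv2.CHAIN_APPROX_NONE)[0] if cv2.contourArea(c)>25]
    if near is not None: cs=[c for c in cs if cv2.pointPolygonTest(c,near,True)>-25]
    return max(cs,key=cv2.contourArea)
def hsv(d): return cv2.cvtColor(d['img'],cv2.COLOR_RGB2HSV)
def red(d,near=None):
    h=hsv(d); m=cv2.inRange(h,(0,190,90),(4,255,255))|cv2.inRange(h,(174,190,90),(180,255,255))
    c=biggest(m,near); return c
def blue(d,near): return biggest(cv2.inRange(hsv(d),(100,150,60),(125,255,255)),near)
E
python3 - <<'E'
from m import *
T=cam("top");S=cam("scene")
for n,d,pts in(("T",T,dict(plate=(200,220),grip=(188,245),table=(60,280),table2=(270,280),ball=(190,207),box=(308,220))),("S",S,dict(plate=(330,310),grip=(385,260),table=(220,100),table2=(450,200),ball=(352,285)))):
    h=hsv(d)
    for k,(u,v) in pts.items(): print(n,k,h[v,u],d['img'][v,u],dep(d,u,v).round(0))
# ball
for n,d,near,mn in(("T",T,(188,204),(407,188)),("S",S,(353,280),(175,183))):
    c=red(d,near);e=cv2.minEnclosingCircle(c);print(n,"red",e,cv2.contourArea(c))
    b=blue(d,mn);print(n,"mat",cv2.fitEllipse(b)); d['mat']=cv2.fitEllipse(b)[0];d['ball']=e[0]
print("ball",tri(T,T['ball'],S,S['ball']));print("mat",tri(T,T['mat'],S,S['mat']),onz(T,*T['mat'],3))
a=cv2.resize(T['img'][145:280,90:260],None,fx=4.4,fy=4.4,interpolation=cv2.INTER_CUBIC)
cv2.imwrite("pics/crop.png",cv2.cvtColor(a,cv2.COLOR_RGB2BGR))
E
```

```text
T plate [ 17  99 196] [196 164 120] [511. 285.  20.]
T grip [ 19  90 210] [210 183 136] [448. 314.  35.]
T table [ 14 148 164] [164 113  69] [361. 677.  -2.]
T table2 [ 14 144 175] [175 122  76] [352. 110.   2.]
T ball [  0 208 191] [191  36  35] [540. 296.  89.]
T box [ 0 16 48] [48 45 45] [501.  11.  65.]
S plate [ 17 125 218] [218 170 111] [623. 305.  26.]
S grip [ 16 125 216] [216 168 110] [449. 319.  38.]
S table [ 13 169 163] [163 103  55] [ 245. -445.    4.]
S table2 [ 13 164 106] [106  68  38] [144. 321.  -2.]
S ball [  3 212 168] [168  42  28] [576. 319.  79.]
T red ((187.59091186523438, 203.77272033691406), 12.715187072753906) 471.0
T mat ((406.26220703125, 189.1309356689453), (113.0463638305664, 116.83421325683594), 152.8656768798828)
S red ((353.3883972167969, 279.4407653808594), 16.01641082763672) 678.5
S mat ((174.5619659423828, 184.7684326171875), (79.00035095214844, 118.56877899169922), 78.4212875366211)
ball (array([550.70234843, 306.84379443,  59.97666556]), np.float64(1.508461393115824))
mat (array([ 580.35997178, -259.83378259,  -12.93182864]), np.float64(3.5700740278974554)) [ 577.42946159 -253.99752752    3.        ]
```

View pics/crop.png

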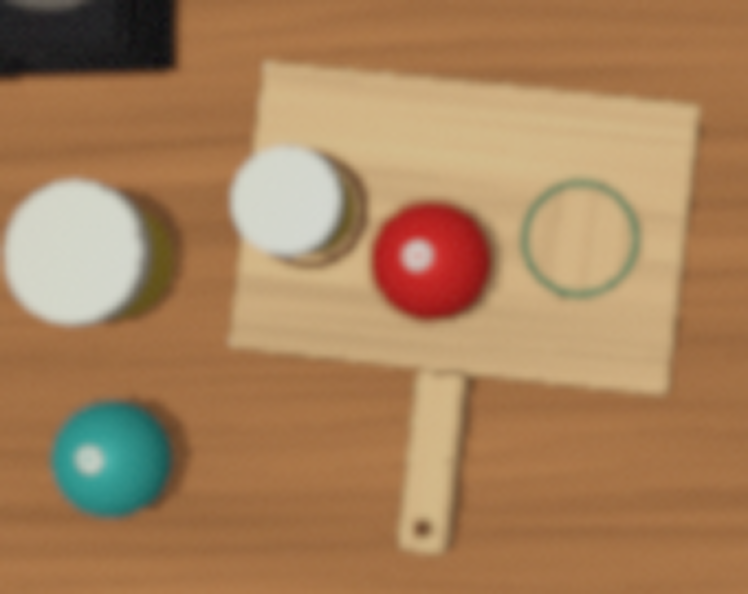

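The crop confirms it: the red ball at crop (432,260), the small tub in its ring at (290,200) (clearly smaller than the one at (75,252)), the circle at (580,238), and the grip running down to (425,548).

```bash
cat > p.py <<'E'
from m import *
def plate(d,near,smax):
    h=hsv(d); m=cv2.inRange(h,(10,60,120),(25,smax,255))
    m=cv2.morphologyEx(m,cv2.MORPH_OPEN,np.ones((3,3)))
    return biggest(m,near)
def circ(P):
    A=np.c_[2*P[:,:2],np.ones(len(P))];s=np.linalg.lstsq(A,(P[:,:2]**2).sum(1),rcond=None)[0]
    return s[:2],math.sqrt(s[2]+s[0]**2+s[1]**2)
E
python3 - <<'E'
from p import *
T=cam("top");S=cam("scene")
for n,d,mn,pn,sm in(("T",T,(407,188),(200,222),122),("S",S,(175,183),(330,310),138)):
    b=blue(d,mn)[:,0]; P=np.array([onz(d,*p,3) for p in b]); print(n,"mat",circ(P))
    c=plate(d,pn,sm); print(cv2.contourArea(c))
    h=hsv(d); x,y,w,hh=cv2.boundingRect(c); g=np.zeros(h.shape[:2],np.uint8); g[y:y+hh,x:x+w]=255
    gm=cv2.inRange(h,(45,60,40),(88,255,180))&g
    if n=="T": gm[:,:205]=0
    else: gm[290:]=0
    q=cv2.findNonZero(gm)[:,0]; P=np.array([onz(d,*p,24) for p in q]); print("circle",len(q),circ(P)); e=cv2.fitEllipse(q);print(e); d['c']=e[0]
    hull=cv2.convexHull(c); 
    # split plate from grip by morphological opening
    mm=np.zeros(h.shape[:2],np.uint8); cv2.drawContours(mm,[c],-1,255,-1)
    op=cv2.morphologyEx(mm,cv2.MORPH_OPEN,np.ones((19,19) if n=="T" else (25,25)))
    pc=biggest(op); W=np.array([onz(d,*p[0],24)[:2] for p in cv2.convexHull(pc)],np.float32); r=cv2.minAreaRect(W); print("plate",r,cv2.boxPoints(r).round(0).tolist())
    gr=cv2.morphologyEx(mm&~cv2.dilate(op,np.ones((5,5))),cv2.MORPH_OPEN,np.ones((3,3)))
    gc=biggest(gr); W=np.array([onz(d,*p[0],36)[:2] for p in gc],np.float32); r=cv2.minAreaRect(W); print("grip",r,cv2.boxPoints(r).round(0).tolist()); d['g']=np.array(cv2.moments(gc)['m10'])/cv2.moments(gc)['m00'],cv2.moments(gc)['m01']/cv2.moments(gc)['m00']
    k=cv2.inRange(h,(0,0,0),(180,120,75)); bc=biggest(k,(308,207) if n=="T" else (255,215)); W=np.array([onz(d,*p[0],70)[:2] for p in bc],np.float32); r=cv2.minAreaRect(W); print("box",r,cv2.boxPoints(r).round(0).tolist())
print("tri circle",tri(T,T['c'],S,S['c']),"grip",tri(T,T['g'],S,S['g']))
E
```

```text
T mat (array([ 579.03018039, -256.75494924]), 153.84852634306003)
6427.5Traceback (most recent call last):
  File "<stdin>", line 10, in <module>
TypeError: 'NoneType' object is not subscriptable
```

```bash
cat > q.py <<'E'
from p import *
def locate(v=True):
  T=cam("top");S=cam("scene")
  for n,d,mn,pn,sm in(("T",T,(407,188),(200,222),122),("S",S,(175,183),(330,310),138)):
    b=blue(d,mn)[:,0]; P=np.array([onz(d,*p,3) for p in b]); print(n,"mat",circ(P))
    c=plate(d,pn,sm); print(cv2.contourArea(c))
    h=hsv(d); x,y,w,hh=cv2.boundingRect(c); g=np.zeros(h.shape[:2],np.uint8); g[y:y+hh,x:x+w]=255
    gm=cv2.inRange(h,(27,25,40),(95,255,190))&g
    if n=="T": gm[:,:205]=0; gm[:182]=0; gm[217:]=0; gm[:,238:]=0
    else: gm[290:]=0;gm[:,340:]=0;gm[:,:295]=0;gm[:255]=0
    q=cv2.findNonZero(gm)[:,0]; P=np.array([onz(d,*p,24) for p in q]); print("circle",len(q),circ(P)); e=cv2.fitEllipse(q);print(e); d['c']=e[0]
    mm=np.zeros(h.shape[:2],np.uint8); cv2.drawContours(mm,[c],-1,255,-1)
    op=cv2.morphologyEx(mm,cv2.MORPH_OPEN,np.ones((19,19) if n=="T" else (25,25)))
    pc=biggest(op); W=np.array([onz(d,*p[0],24)[:2] for p in cv2.convexHull(pc)],np.float32); r=cv2.minAreaRect(W); print("plate",r,cv2.boxPoints(r).round(0).tolist())
    gr=cv2.morphologyEx(mm&~cv2.dilate(op,np.ones((5,5))),cv2.MORPH_OPEN,np.ones((3,3)))
    gc=biggest(gr); W=np.array([onz(d,*p[0],36)[:2] for p in gc],np.float32); r=cv2.minAreaRect(W); print("grip",r,cv2.boxPoints(r).round(0).tolist()); m=cv2.moments(gc); d['g']=(m['m10']/m['m00'],m['m01']/m['m00'])
    k=cv2.inRange(h,(0,0,0),(180,120,75)); bc=biggest(k,(308,207) if n=="T" else (255,215)); W=np.array([onz(d,*p[0],70)[:2] for p in bc],np.float32); r=cv2.minAreaRect(W); print("box",r,cv2.boxPoints(r).round(0).tolist())
  print("tri circle",tri(T,T['c'],S,S['c']),"grip",tri(T,T['g'],S,S['g']))
  for t in range(0): pass
  h=hsv(T); print("mat edge",[h[189,u].tolist() for u in range(460,470)])
locate()
E
python3 q.py
```

```text
T mat (array([ 578.95774787, -256.75931236]), 153.81322835181354)
6424.5
circle 110 (array([563.49051868, 227.93589654]), 32.3451739862361)
((221.3697509765625, 198.8015594482422), (25.075490951538086, 25.472747802734375), 27.28527069091797)
plate ((570.9337158203125, 296.3174743652344), (260.33599853515625, 175.32081604003906), 82.3312759399414) [[467.0, 179.0], [640.0, 156.0], [675.0, 414.0], [501.0, 437.0]]
grip ((432.08758544921875, 314.93212890625), (31.337831497192383, 95.99774932861328), 82.2652816772461) [[382.0, 306.0], [478.0, 293.0], [482.0, 324.0], [387.0, 337.0]]
box ((532.7308349609375, 11.45697021484375), (89.35456085205078, 229.50296020507812), 87.07307434082031) [[416.0, -27.0], [645.0, -39.0], [650.0, 50.0], [420.0, 62.0]]
S mat (array([ 581.90089756, -256.32817832]), 156.145908572427)
6989.0
circle 151 (array([564.41125317, 225.9403316 ]), 32.54015023818288)
((318.763427734375, 272.6305847167969), (24.124488830566406, 29.940330505371094), 96.00997924804688)
plate ((607.1126098632812, 346.53594970703125), (146.95204162597656, 200.06822204589844), 35.43645095825195) [[489.0, 385.0], [605.0, 222.0], [725.0, 308.0], [609.0, 471.0]]
grip ((571.6455688476562, 221.2951202392578), (96.72200012207031, 167.487060546875), 82.30371856689453) [[482.0, 185.0], [648.0, 162.0], [661.0, 258.0], [495.0, 280.0]]
box ((551.750244140625, 29.874542236328125), (130.08934020996094, 258.83013916015625), 87.36875915527344) [[419.0, -29.0], [678.0, -41.0], [684.0, 89.0], [425.0, 101.0]]
tri circle (array([564.10218905, 227.08289272,  23.85492212]), np.float64(2.0969874570344365)) grip (array([496.57012572, 258.98419159,  27.63106055]), np.float64(171.60598212252378))
mat edge [[107, 168, 149], [107, 167, 154], [108, 170, 165], [108, 173, 170], [111, 145, 165], [125, 71, 143], [2, 71, 144], [12, 136, 154], [14, 146, 155], [14, 149, 156]]
```

Board centre is about (571,296) with yaw −0.132. The triangulated circle height of 23.9 and ball height of 60.0 agree with the text. The grip point is about (437,314), and the ball sits at board (−21,+8). Next I move above the grip.

send_rows(series=[[85, [0.53, -0.64, -0.27], [0, 0, 0.22]], [85, [0.53, -0.64, -0.27], [0, 0, 0.22]], [85, [0.53, -0.64, -0.27], [0, 0, 0.22]], [85, [0.53, -0.64, -0.27], [0, 0, 0.22]], [85, [0.53, -0.64, -0.27], [0, 0, 0.22]], [85, [0.53, -0.64, -0.27], [0, 0, 0.22]], [85, [0.53, -0.64, -0.27], [0, 0, 0.22]], [85, [0.53, -0.64, -0.27], [0, 0, 0.22]]])

```text
clock: 1.4
eef_pos: [438.2, 315.6, 118.4]
tool_rot: [3.141, 0.001, 3.011]
force: [0.8, 1.0, 0.3]
width: 84.9
gripper_force: 0.0
```

send_rows(series=[[85, [0, 0, 0], [0, 0, 0]], [85, [0, 0, 0], [0, 0, 0]]])

```text
clock: 1.65
eef_pos: [437.0, 317.1, 118.8]
tool_rot: [3.141, -0.0, 3.01]
force: [-0.3, -0.1, 0.0]
width: 85.3
gripper_force: 0.0
```

```bash
python3 - <<'E'
from h import *
s=sensors.read_state();print(s['clock'],s['eef_pos'],s['tool_rot'],s['qpos'].round(2),s['force'])
d=cam("wrist");save(d,"pics/w1.png");print(np.round(d['world_to_cam'],3).tolist())
for P in((571,296.3,24),(437.2,314.3,36),(382.7,321.6,36)):print(proj(d,P))
E
```

```text
1.65 [436.96334685 317.1080196  118.79893996] [ 3.14084997e+00 -2.88139114e-04  3.00993298e+00] [-0.65  0.66 -0.04  1.94  0.05  0.54  0.71] [-0.33744828 -0.05978384  0.04236249]
[[0.131, 0.991, 0.001, -371.062], [0.941, -0.125, 0.315, -371.766], [0.312, -0.04, -0.949, 134.322], [0.0, 0.0, 0.0, 1.0]]
(np.float64(281.0527840007261), np.float64(379.33174683769454))
(np.float64(280.7770405800988), np.float64(220.73627285952443))
(np.float64(280.63571764172247), np.float64(130.6550282549547))
```

View pics/w1.png

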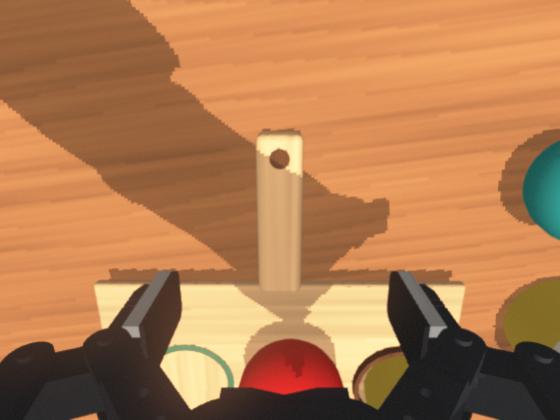

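The wrist view shows the grip at u 258–302 (axis 280), end at v 131 and hole at (279,158), within 1 px of the prediction. The TCP is about 2.8 mm too far to +y, so I correct that and lower.

send_rows(series=[[70, [0, -0.045, -0.3], [0, 0, 0]], [70, [0, 0, -0.4], [0, 0, 0]], [70, [0, 0, -0.3], [0, 0, 0]], [70, [0, 0, 0], [0, 0, 0]]])

```text
clock: 2.2
eef_pos: [435.4, 315.1, 58.1]
tool_rot: [-3.141, -0.002, 3.013]
force: [0.4, 0.1, 0.1]
width: 70.4
gripper_force: 0.0
```

```bash
python3 - <<'E'
from m import *
s=sensors.read_state();print(s['clock'],s['eef_pos'],s['tool_rot'],s['force'])
d=cam("wrist");T=cam("top")
h=hsv(d);v=int(h.shape[0]*.3)
for v in range(20,300,40):
    r=h[v]; idx=np.where((r[:,1]<115)&(r[:,2]>120)&(abs(np.arange(560)-280)<90))[0]
    print(v,(idx.min(),idx.max(),len(idx)) if len(idx) else None, onz(d,280,v,36).round(1))
save(d,"pics/w2.png")
g=cv2.cvtColor(T['img'],cv2.COLOR_RGB2GRAY)[255:275,176:196];i=np.unravel_index(g.argmin(),g.shape);print("hole T",i[1]+176,i[0]+255,g.min())
E
```

```text
2.2 [435.37316197 315.14741374  58.08062428] [-3.14084478e+00 -1.81007819e-03  3.01333645e+00] [0.36831322 0.09616916 0.0712126 ]
20 None [333.3 326.   36. ]
60 None [347.  324.1  36. ]
100 None [361.6 322.2  36. ]
140 None [377.2 320.1  36. ]
180 (np.int64(258), np.int64(314), 40) [393.9 317.9  36. ]
220 (np.int64(257), np.int64(307), 45) [411.8 315.6  36. ]
260 (np.int64(257), np.int64(306), 46) [431.1 313.   36. ]
hole T 188 256 21
```

View pics/w2.png

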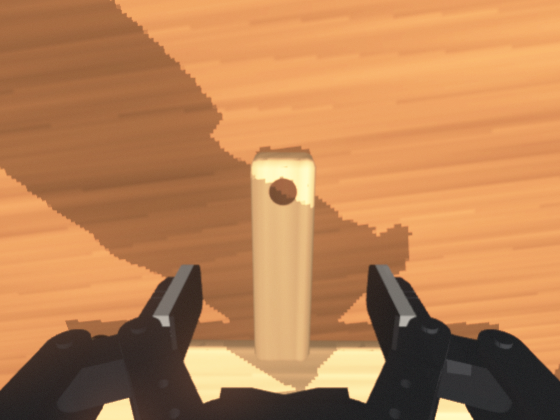

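The wrist view from the second height shows the grip axis at u≈282 and the hole at (283,191), with the fingertips at 200 and 369 straddling it evenly. I check the grip height by triangulating the hole.

```bash
python3 - <<'E'
from m import *
d=cam("wrist");T=cam("top")
w1=dict(d);w1['world_to_cam']=np.array([[0.131,0.991,0.001,-371.062],[0.941,-0.125,0.315,-371.766],[0.312,-0.04,-0.949,134.322],[0,0,0,1]])
print("hole wrist2+top",tri(d,(283,191),T,(185.9,264.6)),"w1+w2",tri(d,(283,191),w1,(279,158)))
for u,v in((256,240),(311,240),(256,300),(309,300)):print(onz(d,u,v,36).round(1))
s=sensors.read_state();print(s['eef_pos'])
E
```

```text
hole wrist2+top (array([399.07405183, 318.89551201,  40.7879039 ]), np.float64(0.017010542787161274)) w1+w2 (array([393.13090028, 319.58014304,  60.84577526]), np.float64(0.2530300713958861))
[421.7 303.7  36. ]
[424.9 328.2  36. ]
[452.6 298.9  36. ]
[455.9 324.   36. ]
[437.21660339 314.92832548  59.68047161]
```

Grip top is about 36–40 mm by wrist and top, and 35 and 38 mm by depth, matching the 36 given. The centreline at x=437 is y≈314.1. I lower and close in stages.

send_rows(series=[[60, [0, -0.012, -0.29], [0, 0, 0]], [50, [0, 0, -0.28], [0, 0, 0]], [44, [0, 0, 0], [0, 0, 0]], [38, [0, 0, 0], [0, 0, 0]], [34, [0, 0, 0], [0, 0, 0]], [31, [0, 0, 0], [0, 0, 0]], [29, [0, 0, 0], [0, 0, 0]], [27, [0, 0, 0], [0, 0, 0]]])

```text
clock: 3.4
eef_pos: [437.3, 313.6, 24.9]
tool_rot: [3.141, 0.001, 3.01]
force: [-1.0, 0.7, 2.8]
width: 27.7
gripper_force: 27.7
```

send_rows(series=[[24, [0, 0, 0], [0, 0, 0]], [18, [0, 0, 0], [0, 0, 0]], [10, [0, 0, 0], [0, 0, 0]], [5, [0, 0, 0], [0, 0, 0]]])

```text
clock: 3.9
eef_pos: [437.2, 313.6, 24.8]
tool_rot: [3.141, 0.0, 3.01]
force: [-0.7, 0.6, 5.7]
width: 27.3
gripper_force: 59.9
```

```bash
cat > b.py <<'E'
from p import *
# board pose from TCP held at board (-135+gx,0,.), ball from top camera; prints ball in board frame
def ballw(z,pred=None,both=True):
    T=cam("top"); n=pred and tuple(map(float,proj(T,pred)))
    c=red(T,n); e=cv2.minEnclosingCircle(c); m=cv2.moments(c); uT=(m['m10']/m['m00'],m['m01']/m['m00'])
    P=onz(T,*uT,z); out=[P.round(1)]
    if both:
        S=cam("scene"); c=red(S,pred and tuple(map(float,proj(S,pred)))); e2=cv2.minEnclosingCircle(c); out.append(np.round(tri(T,e[0],S,e2[0])[0],1)); return out,T,S
    return out,T,None
E
python3 - <<'E'
from b import *
s=sensors.read_state();print(s['clock'],s['eef_pos'],s['tool_rot'],s['force'],s['width'],s['gripper_force'])
print(ballw(59,(550,306,59))[0])
E
```

```text
3.9 [437.2044061  313.64268844  24.84799635] [3.14073741e+00 4.63190566e-04 3.01042124e+00] [-0.69125703  0.63817434  5.74783682] 27.295089950552633 59.86975014209747
[array([550. , 307.5,  59. ]), array([550.6, 306.8,  59.6])]
```

```bash
cat > t.py <<'E'
from b import *
from scipy.spatial.transform import Rotation as Ro
YOFF=0.0
def report(T=None):
    s=sensors.read_state(); R=Ro.from_euler('xyz',s['tool_rot']).as_matrix()
    ya=R[:,1]; yaw=math.atan2(ya[1],ya[0])-math.pi/2+YOFF   # board +y along tool y
    yaw=(yaw+math.pi/2)%math.pi-math.pi/2
    p=s['eef_pos']; bx=np.array([math.cos(yaw),math.sin(yaw)]); by=np.array([-bx[1],bx[0]])
    c=p[:2]+135*bx; z0=p[2]-24.8
    T=cam("top"); H,W=T['depth'].shape
    vv,uu=np.mgrid[0:H,0:W]; K=np.array([[T['f'],0,T['cx']],[0,T['f'],T['cy']],[0,0,1]])
    q=cv2.undistortPoints(np.c_[uu.ravel(),vv.ravel()].astype(float)[:,None],K,np.array([T['k1'],0,0,0,0.]))[:,0]
    z=T['depth'].ravel(); M=np.array(T['world_to_cam']); P=(np.c_[q*z[:,None],z]-M[:3,3])@M[:3,:3]
    L=np.c_[(P[:,:2]-c)@bx,(P[:,:2]-c)@by,P[:,2]-z0]
    # ball
    bc=red(T,tuple(map(float,proj(T,(*c,z0+59))))) if False else None
    h=hsv(T); m=cv2.inRange(h,(0,190,60),(4,255,255))|cv2.inRange(h,(174,190,60),(180,255,255))
    k=(m.ravel()>0)&(abs(L[:,0])<110)&(abs(L[:,1])<150); mm=(k.reshape(H,W)*255).astype(np.uint8)
    (e,r)=cv2.minEnclosingCircle(biggest(mm)); B=onz(T,*e,z0+59)
    b=np.array([(B[:2]-c)@bx,(B[:2]-c)@by])
    g=(abs(L[:,0])<76)&(abs(L[:,1])<122)&(abs(L[:,2]-24)<14)&(z>0)&(np.hypot(L[:,0]-b[0],L[:,1]-b[1])>50)&(L[:,1]<35)
    A=np.c_[L[g,:2],np.ones(g.sum())]; y=L[g,2]; w=np.ones(len(y),bool)
    for _ in range(4):
        co=np.linalg.lstsq(A[w],y[w],rcond=None)[0]; e_=y-A@co; w=abs(e_)<6
    # green circle
    gm=cv2.inRange(h,(27,25,40),(95,255,190)).ravel()>0
    gp=L[gm&(abs(np.hypot(L[:,0],L[:,1]+70)-33)<12)&(abs(L[:,2]-24)<16)]
    gc=circ(gp) if len(gp)>20 else None
    print("t",round(s['clock'],2),"tcp",p.round(1),"yaw",round(yaw,3),"tilt tool",(np.degrees(Ro.from_matrix(R@np.array([[-1,0,0],[0,1,0],[0,0,-1.]])).as_euler('xyz'))).round(2),
      "| centre",c.round(1),"| BALL board",b.round(1),"r",round(r,1),"| slope x,y deg",np.degrees(co[:2]).round(2),"h",co[2].round(1),int(w.sum()),"circle",gc and gc[0].round(1),"F",s['force'].round(1),"w",round(s['width'],1))
    return T
if __name__=="__main__": report()
E
python3 t.py
```

```text
t 4.0 tcp [437.2 313.6  24.8] yaw -0.131 tilt tool [ 0.05 -0.03 -7.52] | centre [571. 296.] | BALL board [-23.    8.8] r 12.8 | slope x,y deg [0.12 0.  ] h 23.2 2619 circle [  1.6 -68.5] F [-1.5  1.6  5.2] w 27.3
```

send_rows(series=[[5, [0, 0, 0.05], [0, 0, 0]], [5, [0, 0, 0.1], [0, 0, 0]], [5, [0, 0, 0.1], [0, 0, 0]], [5, [0, 0, 0.1], [0, 0, 0]]])

```text
clock: 4.55
eef_pos: [436.6, 312.9, 45.7]
tool_rot: [-3.141, -0.001, 3.01]
force: [0.3, 0.1, -4.2]
width: 27.3
gripper_force: 59.2
```

```bash
python3 t.py
```

```text
t 4.55 tcp [436.6 312.9  45.7] yaw -0.131 tilt tool [-0.04  0.04 -7.52] | centre [570.4 295.2] | BALL board [-20.4   8.3] r 12.9 | slope x,y deg [-0.75 -0.09] h 21.1 2697 circle [  1.7 -68.5] F [ 0.3  0.1 -4.2] w 27.3
```

send_rows(series=[[5, [0, 0, 0.15], [-0.01, -0.09, 0]], [5, [0, 0, 0.2], [-0.01, -0.09, 0]], [5, [0, 0, 0.25], [0, 0, 0]], [5, [0, 0, 0.25], [0, 0, 0]], [5, [0, 0, 0.2], [0, 0, 0]], [5, [0, 0, 0.15], [0, 0, 0]], [5, [0, 0, 0.08], [0, 0, 0]], [5, [0, 0, 0.04], [0, 0, 0]]])

```text
clock: 5.6
eef_pos: [436.9, 313.1, 124.8]
tool_rot: [3.141, 0.016, 3.01]
force: [0.1, 0.1, -3.6]
width: 26.8
gripper_force: 59.5
```

```bash
python3 t.py; python3 t.py
```

```text
t 5.6 tcp [436.9 313.1 124.8] yaw -0.131 tilt tool [ 0.01 -0.89 -7.52] | centre [570.8 295.5] | BALL board [-6.6 12.7] r 14.7 | slope x,y deg [-0.7  -0.21] h 21.1 3192 circle [  1.7 -68.4] F [ 0.1  0.1 -3.6] w 26.8
t 5.65 tcp [437.  313.1 124.9] yaw -0.131 tilt tool [ 0.01 -0.9  -7.53] | centre [570.8 295.5] | BALL board [-5.9 13.1] r 14.7 | slope x,y deg [-0.69 -0.08] h 21.3 3192 circle [  1.6 -68.5] F [ 0.6 -0.1 -4.6] w 27.3
```

send_rows(series=[[5, [0, 0, 0], [0.03, -0.12, 0]], [5, [0, 0, 0], [0.02, -0.08, 0]], [5, [0, 0, 0], [0, 0, 0]]])

```text
clock: 6.08
eef_pos: [436.7, 313.2, 124.5]
tool_rot: [3.135, 0.032, 3.011]
force: [0.3, 0.1, -3.5]
width: 26.7
gripper_force: 59.5
```

```bash
python3 t.py; python3 t.py;python3 t.py
```

```text
t 6.08 tcp [436.7 313.2 124.5] yaw -0.131 tilt tool [ 0.38 -1.85 -7.51] | centre [570.5 295.5] | BALL board [-5.3 13.5] r 14.8 | slope x,y deg [0.27 0.37] h 23.6 3223 circle [  1.7 -68.5] F [ 0.3  0.1 -3.5] w 26.7
t 6.12 tcp [436.8 313.2 124.6] yaw -0.131 tilt tool [ 0.38 -1.85 -7.51] | centre [570.6 295.6] | BALL board [-5.2 13.2] r 14.6 | slope x,y deg [0.25 0.24] h 23.5 3219 circle [  1.7 -68.5] F [-0.2  0.9 -5.3] w 27.1
t 6.17 tcp [437.  313.2 124.6] yaw -0.131 tilt tool [ 0.39 -1.86 -7.52] | centre [570.8 295.6] | BALL board [-5.2 13.3] r 14.8 | slope x,y deg [0.18 0.26] h 23.5 3221 circle [  1.6 -68.5] F [ 0.2 -0.2 -4.6] w 27.3
```

The ball has stopped at board (−5,13). I carry it across with gentle acceleration, feet at about z=100.

send_rows(series=[[5, [0, -0.03, 0], [0.04, 0, 0]], [5, [0, -0.07, 0], [0.04, -0.01, 0]], [5, [0, -0.1, 0], [0, 0, 0]], [5, [0, -0.13, 0], [0, 0, 0]], [5, [0.01, -0.17, 0], [0, 0, 0]], [5, [0.01, -0.2, 0], [0, 0, 0]], [5, [0.01, -0.23, 0], [0, 0, 0]], [5, [0.01, -0.27, 0], [0, 0, 0]]])

```text
clock: 7.22
eef_pos: [439.5, 240.1, 124.7]
tool_rot: [3.128, 0.033, 3.01]
force: [-0.1, -0.6, -4.4]
width: 27.3
gripper_force: 59.5
```

send_rows(series=[[5, [0.01, -0.3, 0], [0, 0, 0]], [5, [0.01, -0.33, 0], [-0.04, 0, 0]], [5, [0.01, -0.33, 0], [-0.04, 0.01, 0]], [5, [0.01, -0.33, 0], [0, 0, 0]], [5, [0.01, -0.33, 0], [0, 0, 0]], [5, [0.01, -0.33, 0], [0, 0, 0]], [5, [0.01, -0.33, 0], [0, 0, 0]], [5, [0.01, -0.33, 0], [0, 0, 0]]])

```text
clock: 8.22
eef_pos: [444.0, 83.0, 124.8]
tool_rot: [3.135, 0.033, 3.01]
force: [-0.0, 0.7, -5.0]
width: 26.7
gripper_force: 59.5
```

```bash
python3 - <<'E'
from cell import sensors
s=sensors.read_state();print(s['clock'],s['eef_pos'],s['tool_rot'],s['force'],s['qpos'].round(2),s['qd'].round(2))
E
```

```text
8.225 [444.04545203  82.9500808  124.77905273] [3.13507712 0.0325362  3.00972795] [-0.01834336  0.70234232 -5.00136597] [-0.19  0.56 -0.08  2.2   0.14  0.36  1.05] [ 0.39 -0.02 -0.05  0.07  0.06 -0.05  0.28]
```

send_rows(series=[[5, [0.01, -0.33, 0], [0, 0, 0]], [5, [0.01, -0.33, 0], [0, 0, 0]], [5, [0.01, -0.33, 0], [0, 0, 0]], [5, [0.01, -0.33, 0], [0, 0, 0]], [5, [0, -0.33, 0], [0, 0, 0]], [5, [0, -0.33, 0], [0, 0, 0]], [5, [0, -0.32, 0], [0, 0, 0]], [5, [0, -0.32, 0], [0, 0, 0]]])

```text
clock: 9.22
eef_pos: [446.1, -74.3, 124.8]
tool_rot: [3.135, 0.032, 3.01]
force: [0.2, 0.1, -4.0]
width: 26.3
gripper_force: 59.5
```

send_rows(series=[[5, [0, -0.32, 0], [0, 0, 0]], [5, [0, -0.32, 0], [0, 0, 0]], [5, [0, -0.31, 0], [0, 0, 0]], [5, [0, -0.31, 0], [0, 0, 0]], [5, [0, -0.3, 0], [0, 0, 0]], [5, [0, -0.27, 0], [0, 0, 0]], [5, [0, -0.23, 0], [0, 0, 0]], [5, [0, -0.2, 0], [0, 0, 0]]])

```text
clock: 10.22
eef_pos: [446.4, -209.1, 124.7]
tool_rot: [3.135, 0.032, 3.01]
force: [0.0, -0.8, -4.9]
width: 26.9
gripper_force: 59.5
```

send_rows(series=[[5, [0, -0.17, 0], [0, 0, 0]], [5, [0, -0.13, 0], [0, 0, 0]], [5, [0, -0.1, 0], [0, 0, 0]], [5, [0, -0.07, 0], [0, 0, 0]], [5, [0, -0.03, 0], [0, 0, 0]]])

```text
clock: 10.85
eef_pos: [446.6, -238.2, 124.7]
tool_rot: [3.135, 0.032, 3.01]
force: [0.1, 0.3, -4.3]
width: 27.2
gripper_force: 59.5
```

```bash
python3 t.py; python3 t.py
```

```text
t 10.85 tcp [ 446.6 -238.2  124.7] yaw -0.131 tilt tool [ 0.4  -1.86 -7.52] | centre [ 580.5 -255.9] | BALL board [-15.5  -7.2] r 14.0 | slope x,y deg [0.27 0.22] h 22.8 2639 circle [  1.4 -68.3] F [ 0.1  0.3 -4.3] w 27.2
t 10.9 tcp [ 446.6 -238.4  124.7] yaw -0.131 tilt tool [ 0.39 -1.86 -7.53] | centre [ 580.4 -256. ] | BALL board [-15.7  -9.1] r 14.0 | slope x,y deg [0.24 0.37] h 23.0 2627 circle [  1.3 -68.2] F [-0.9 -0.6 -4. ] w 27.1
```

send_rows(series=[[5, [0, 0, 0], [0.13, 0.04, 0]], [5, [0, 0, 0], [0.12, 0.04, 0]], [5, [0, 0, 0], [0, 0, 0]], [5, [0, 0, 0], [0, 0, 0]], [5, [0, 0, 0], [-0.15, -0.02, 0]], [5, [0, 0, 0], [-0.15, -0.02, 0]]])

```text
clock: 11.7
eef_pos: [446.5, -238.0, 124.7]
tool_rot: [3.14, 0.03, 3.01]
force: [0.0, 0.2, -4.7]
width: 26.8
gripper_force: 59.5
```

```bash
python3 t.py; python3 t.py
```

```text
t 11.7 tcp [ 446.5 -238.   124.7] yaw -0.131 tilt tool [ 0.08 -1.71 -7.51] | centre [ 580.4 -255.7] | BALL board [-15.9 -41.7] r 13.9 | slope x,y deg [0.09 0.04] h 22.5 2610 circle [  1.9 -68.9] F [ 0.   0.2 -4.7] w 26.8
t 11.75 tcp [ 446.6 -237.5  124.8] yaw -0.13 tilt tool [ 0.07 -1.7  -7.46] | centre [ 580.5 -255. ] | BALL board [-15.9 -44.6] r 13.9 | slope x,y deg [ 0.11 -0.06] h 22.5 2604 circle [  1.1 -68.4] F [ 0.5  1.5 -4.3] w 27.3
```

send_rows(series=[[5, [0, 0, 0], [0.02, 0.18, 0]], [5, [0, 0, 0], [0, 0, 0]], [5, [0, 0, 0], [0, 0, 0]], [5, [0, 0, 0], [-0.02, -0.18, 0]]])

```text
clock: 12.3
eef_pos: [446.9, -238.2, 124.7]
tool_rot: [3.139, 0.031, 3.01]
force: [-0.4, 1.0, -4.5]
width: 27.4
gripper_force: 59.5
```

```bash
python3 t.py; python3 t.py
```

```text
t 12.3 tcp [ 446.9 -238.2  124.7] yaw -0.131 tilt tool [ 0.13 -1.75 -7.52] | centre [ 580.7 -255.9] | BALL board [-11. -52.] r 14.0 | slope x,y deg [0.19 0.08] h 22.5 2603 circle [  5.8 -67.9] F [-0.4  1.  -4.5] w 27.4
t 12.35 tcp [ 446.1 -238.2  124.7] yaw -0.132 tilt tool [ 0.13 -1.74 -7.54] | centre [ 580.  -255.9] | BALL board [-10.4 -52.4] r 14.2 | slope x,y deg [0.1  0.07] h 22.5 2610 circle None F [-1.1  0.2 -4. ] w 27.1
```

send_rows(series=[[5, [0, 0, 0], [0.31, 0.18, 0]], [5, [0, 0, 0], [0, 0, 0]], [5, [0, 0, 0], [0, 0, 0]], [5, [0, 0, 0], [-0.31, -0.18, 0]], [5, [0, 0, 0], [0, 0, 0]]])

```text
clock: 13.02
eef_pos: [446.1, -237.4, 124.7]
tool_rot: [3.139, 0.029, 3.012]
force: [-0.2, -0.1, -4.4]
width: 27.1
gripper_force: 59.5
```

```bash
python3 t.py; python3 t.py
```

```text
t 13.03 tcp [ 446.1 -237.4  124.7] yaw -0.13 tilt tool [ 0.13 -1.65 -7.45] | centre [ 580.  -254.9] | BALL board [  0.6 -69.9] r 13.9 | slope x,y deg [-0.03  0.06] h 22.3 2607 circle [  1.5 -67.6] F [-0.2 -0.1 -4.4] w 27.1
t 13.07 tcp [ 446.4 -237.7  124.8] yaw -0.13 tilt tool [ 0.13 -1.67 -7.47] | centre [ 580.3 -255.2] | BALL board [  1. -71.] r 13.9 | slope x,y deg [0.08 0.12] h 22.3 2604 circle [  1.2 -67.6] F [-0.4 -0.9 -4.7] w 27.1
```

send_rows(series=[[5, [0, 0, 0], [-0.06, 0, 0]], [5, [0, 0, 0], [0, 0, 0]], [5, [0, 0, 0], [0, 0, 0]]])

```text
clock: 13.5
eef_pos: [446.6, -238.2, 124.7]
tool_rot: [-3.139, 0.03, 3.01]
force: [0.3, -0.7, -4.0]
width: 27.0
gripper_force: 59.5
```

```bash
python3 - <<'E'
from t import *
report(); T=report(); print(ballw(165,(590,-325,160))[0])
b=blue(T,(407,240))[:,0]
a=cv2.resize(T['img'][100:280,310:500],None,fx=3.3,fy=3.3,interpolation=cv2.INTER_CUBIC);cv2.imwrite("pics/over.png",cv2.cvtColor(a,cv2.COLOR_RGB2BGR))
E
```

```text
t 13.5 tcp [ 446.6 -238.2  124.7] yaw -0.131 tilt tool [-0.17 -1.73 -7.52] | centre [ 580.4 -255.9] | BALL board [  2.4 -75.3] r 14.2 | slope x,y deg [ 0.16 -0.15] h 22.5 2651 circle [  1.2 -67.9] F [ 0.3 -0.7 -4. ] w 27.0
t 13.55 tcp [ 446.6 -238.3  124.7] yaw -0.131 tilt tool [-0.17 -1.73 -7.52] | centre [ 580.4 -255.9] | BALL board [  1.8 -75.1] r 14.3 | slope x,y deg [ 0.06 -0.17] h 22.5 2660 circle [  1.1 -67.6] F [-0.2  0.  -4.4] w 26.9
[array([ 572.2, -327.3,  165. ]), array([ 574.1, -331. ,  159.7])]
```

View pics/over.png

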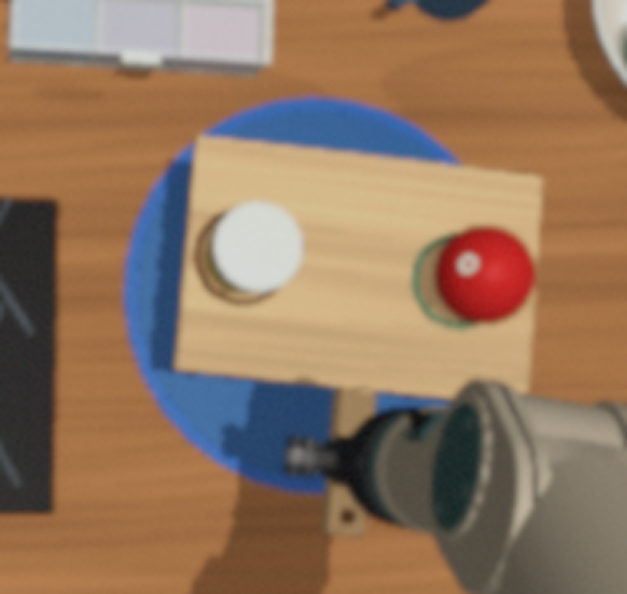

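The top crop shows the ball at (485,275) resting over the green circle (460,280), the tub upright in its ring at (258,247), and the board centred over the mat. The ball is about 6 mm from the circle's centre and still, so I hold for over three seconds.

send_rows(series=[[5, [0, 0, 0], [0, 0, 0]], [5, [0, 0, 0], [0, 0, 0]], [5, [0, 0, 0], [0, 0, 0]], [5, [0, 0, 0], [0, 0, 0]], [5, [0, 0, 0], [0, 0, 0]], [5, [0, 0, 0], [0, 0, 0]], [5, [0, 0, 0], [0, 0, 0]], [5, [0, 0, 0], [0, 0, 0]]])

```text
clock: 14.7
eef_pos: [446.6, -238.2, 124.7]
tool_rot: [-3.139, 0.03, 3.01]
force: [0.2, -0.1, -3.8]
width: 27.0
gripper_force: 59.5
```

```bash
python3 t.py
```

```text
t 14.7 tcp [ 446.6 -238.2  124.7] yaw -0.131 tilt tool [-0.18 -1.74 -7.51] | centre [ 580.4 -255.9] | BALL board [  2.3 -74.4] r 13.9 | slope x,y deg [ 0.19 -0.23] h 22.4 2647 circle [  1.2 -67.8] F [ 0.2 -0.1 -3.8] w 27.0
```

send_rows(series=[[5, [0, 0, 0], [0, 0, 0]], [5, [0, 0, 0], [0, 0, 0]], [5, [0, 0, 0], [0, 0, 0]], [5, [0, 0, 0], [0, 0, 0]], [5, [0, 0, 0], [0, 0, 0]], [5, [0, 0, 0], [0, 0, 0]], [5, [0, 0, 0], [0, 0, 0]], [5, [0, 0, 0], [0, 0, 0]]])

```text
clock: 15.75
eef_pos: [446.6, -238.2, 124.7]
tool_rot: [-3.139, 0.03, 3.01]
force: [0.1, -0.4, -5.2]
width: 27.0
gripper_force: 59.5
```

send_rows(series=[[5, [0, 0, 0], [0, 0, 0]], [5, [0, 0, 0], [0, 0, 0]], [5, [0, 0, 0], [0, 0, 0]], [5, [0, 0, 0], [0, 0, 0]], [5, [0, 0, 0], [0, 0, 0]], [5, [0, 0, 0], [0, 0, 0]], [5, [0, 0, 0], [0, 0, 0]], [5, [0, 0, 0], [0, 0, 0]]])

```text
clock: 16.75
eef_pos: [446.6, -238.2, 124.7]
tool_rot: [-3.139, 0.03, 3.01]
force: [0.6, -0.4, -4.7]
width: 27.1
gripper_force: 59.5
```

send_rows(series=[[5, [0, 0, 0], [0, 0, 0]], [5, [0, 0, 0], [0, 0, 0]], [5, [0, 0, 0], [0, 0, 0]], [5, [0, 0, 0], [0, 0, 0]]])

```text
clock: 17.25
eef_pos: [446.6, -238.2, 124.7]
tool_rot: [-3.139, 0.03, 3.01]
force: [0.0, -0.1, -3.7]
width: 27.0
gripper_force: 59.5
```

```bash
python3 t.py
```

```text
t 17.25 tcp [ 446.6 -238.2  124.7] yaw -0.131 tilt tool [-0.17 -1.74 -7.51] | centre [ 580.5 -255.8] | BALL board [  2.  -74.3] r 14.0 | slope x,y deg [ 0.03 -0.17] h 22.6 2655 circle [  1.2 -68. ] F [ 0.  -0.1 -3.7] w 27.0
```

Ball held still for 3.7 s. Now lowering.

send_rows(series=[[5, [0, 0, -0.06], [0, 0, 0]], [5, [0, 0, -0.12], [0, 0, 0]], [5, [0, 0, -0.2], [0, 0, 0]], [5, [0, 0, -0.25], [0, 0, 0]], [5, [0, 0, -0.25], [0, 0, 0]], [5, [0, 0, -0.2], [0, 0, 0]], [5, [0, 0, -0.15], [0, 0, 0]], [5, [0, 0, -0.1], [0, 0, 0]]])

```text
clock: 18.3
eef_pos: [446.6, -238.1, 44.3]
tool_rot: [-3.139, 0.03, 3.011]
force: [-0.6, -0.2, -3.4]
width: 27.1
gripper_force: 59.5
```

send_rows(series=[[5, [0, 0, -0.07], [0, 0, 0]], [5, [0, 0, -0.05], [0, 0, 0]], [5, [0, 0, -0.03], [0, 0, 0]], [5, [0, 0, 0], [0, 0, 0]]])

```text
clock: 18.8
eef_pos: [446.6, -238.2, 36.0]
tool_rot: [-3.138, 0.03, 3.01]
force: [-0.2, -0.7, -5.0]
width: 27.0
gripper_force: 59.5
```

```bash
python3 t.py
```

```text
t 18.8 tcp [ 446.6 -238.2   36. ] yaw -0.131 tilt tool [-0.18 -1.74 -7.51] | centre [ 580.5 -255.9] | BALL board [  1.  -73.4] r 12.6 | slope x,y deg [ 0.06 -0.27] h 22.4 2311 circle [  0.9 -67. ] F [-0.2 -0.7 -5. ] w 27.0
```

send_rows(series=[[5, [0, 0, -0.02], [0.02, 0, 0]], [5, [0, 0, -0.03], [0.01, 0, 0]], [5, [0, 0, -0.03], [0, 0, 0]], [5, [0, 0, -0.02], [0, 0, 0]], [5, [0, 0, -0.01], [0, 0, 0]], [5, [0, 0, -0.01], [0, 0, 0]]])

```text
clock: 19.6
eef_pos: [446.6, -238.2, 28.7]
tool_rot: [-3.141, 0.03, 3.01]
force: [1.4, -1.0, -5.2]
width: 27.2
gripper_force: 59.5
```

```bash
python3 t.py
```

```text
t 19.6 tcp [ 446.6 -238.2   28.7] yaw -0.131 tilt tool [-0.02 -1.72 -7.52] | centre [ 580.5 -255.8] | BALL board [  1.  -73.1] r 12.6 | slope x,y deg [0.03 0.01] h 22.5 2282 circle [  0.8 -66.7] F [ 1.4 -1.  -5.2] w 27.2
```

send_rows(series=[[5, [0, 0, -0.01], [0, 0, 0]], [5, [0, 0, -0.01], [0, 0, 0]], [5, [0, 0, 0], [0, 0, 0]]])

```text
clock: 20.02
eef_pos: [446.6, -238.2, 27.7]
tool_rot: [-3.141, 0.03, 3.01]
force: [-1.0, -0.3, -1.4]
width: 27.2
gripper_force: 60.0
```

```bash
python3 t.py
```

```text
t 20.02 tcp [ 446.6 -238.2   27.7] yaw -0.131 tilt tool [-0.03 -1.72 -7.52] | centre [ 580.4 -255.9] | BALL board [  0.9 -73.3] r 12.7 | slope x,y deg [0.33 0.06] h 22.9 2277 circle [  1.3 -67.1] F [-1.  -0.3 -1.4] w 27.2
```

send_rows(series=[[5, [0, 0, -0.01], [0, 0, 0]], [5, [0, 0, 0], [0, 0, 0]]])

```text
clock: 20.32
eef_pos: [446.5, -238.2, 27.2]
tool_rot: [-3.141, 0.03, 3.01]
force: [-2.2, 0.3, 4.3]
width: 26.8
gripper_force: 60.6
```

```bash
python3 t.py
```

```text
t 20.32 tcp [ 446.5 -238.2   27.2] yaw -0.131 tilt tool [-0.04 -1.72 -7.52] | centre [ 580.3 -255.9] | BALL board [  0.9 -73.6] r 12.6 | slope x,y deg [0.72 0.02] h 23.8 2283 circle [  0.9 -66.2] F [-2.2  0.3  4.3] w 26.8
```

I am now pressing slightly too low, which tips the front up. I go back up a little.

send_rows(series=[[5, [0, 0, 0.01], [0, 0, 0]], [5, [0, 0, 0], [0, 0, 0]]])

```text
clock: 20.62
eef_pos: [446.5, -238.2, 27.5]
tool_rot: [-3.141, 0.03, 3.01]
force: [-1.6, -0.0, 1.6]
width: 27.1
gripper_force: 60.3
```

```bash
python3 t.py
```

```text
t 20.62 tcp [ 446.5 -238.2   27.5] yaw -0.131 tilt tool [-0.02 -1.71 -7.52] | centre [ 580.4 -255.9] | BALL board [  0.6 -73.5] r 12.5 | slope x,y deg [0.45 0.12] h 23.4 2280 circle [  0.9 -66.9] F [-1.6 -0.   1.6] w 27.1
```

send_rows(series=[[5, [0, 0, 0.003], [0, 0.03, 0]], [5, [0, 0, 0.002], [0, 0.03, 0]], [5, [0, 0, 0], [0, 0, 0]]])

```text
clock: 21.05
eef_pos: [446.6, -238.2, 27.8]
tool_rot: [-3.14, 0.025, 3.01]
force: [-2.9, -0.2, 1.8]
width: 27.1
gripper_force: 60.3
```

```bash
python3 t.py
```

```text
t 21.05 tcp [ 446.6 -238.2   27.8] yaw -0.131 tilt tool [-0.07 -1.42 -7.52] | centre [ 580.5 -255.9] | BALL board [  0.7 -73.1] r 12.6 | slope x,y deg [0.18 0.08] h 22.8 2274 circle [  1.2 -67.4] F [-2.9 -0.2  1.8] w 27.1
```

The board is level on the mat with its feet loaded and the ball still. Now releasing gradually.

send_rows(series=[[27, [0, 0, 0], [0, 0, 0]], [28, [0, 0, 0], [0, 0, 0]], [29, [0, 0, 0], [0, 0, 0]], [31, [0, 0, 0], [0, 0, 0]], [35, [0, 0, 0], [0, 0, 0]], [42, [0, 0, 0], [0, 0, 0]], [52, [0, 0, 0], [0, 0, 0]], [60, [0, 0, 0], [0, 0, 0]]])

```text
clock: 22.1
eef_pos: [446.7, -238.2, 27.8]
tool_rot: [-3.14, 0.025, 3.01]
force: [0.1, 0.4, -0.4]
width: 60.2
gripper_force: 0.0
```

```bash
python3 t.py
```

```text
t 22.1 tcp [ 446.7 -238.2   27.8] yaw -0.131 tilt tool [-0.06 -1.42 -7.52] | centre [ 580.5 -255.8] | BALL board [  0.1 -73. ] r 12.6 | slope x,y deg [-0.05  0.04] h 22.4 2265 circle [  1.6 -67.7] F [ 0.1  0.4 -0.4] w 60.2
```

send_rows(series=[[65, [0, 0, 0.1], [0, 0, 0]], [65, [0, 0, 0.3], [0, 0, 0]], [65, [0, 0, 0.5], [0, 0, 0]], [65, [0, 0, 0.6], [0, 0, 0]], [65, [-0.1, 0, 0.6], [0, 0, 0]], [65, [-0.1, 0, 0.4], [0, 0, 0]], [65, [0, 0, 0.2], [0, 0, 0]], [65, [0, 0, 0], [0, 0, 0]]])

```text
clock: 23.15
eef_pos: [435.1, -238.4, 190.4]
tool_rot: [-3.14, 0.026, 3.01]
force: [-0.9, 0.1, -0.2]
width: 64.7
gripper_force: 0.0
```

```bash
python3 - <<'E'
from h import *
s=sensors.read_state();print(s['clock'],s['eef_pos'],s['qd'].round(3))
S=cam("scene");save(S,"pics/sf.png")
from m import *
T=cam("top");c=cv2.minEnclosingCircle(red(T,tuple(map(float,proj(T,(570,-328,62))))))
e=cv2.minEnclosingCircle(red(S,tuple(map(float,proj(S,(570,-328,62))))))
print(tri(T,c[0],S,e[0]),onz(T,*c[0],62))
E
```

```text
23.15 [ 435.14715545 -238.44745104  190.42096382] [-0.007  0.031  0.008  0.016  0.004 -0.01  -0.003]
(array([ 572.08722343, -328.76638469,   64.09151548]), np.float64(3.760622865955074)) [ 570.95610123 -328.07675836   62.        ]
```

View pics/sf.png

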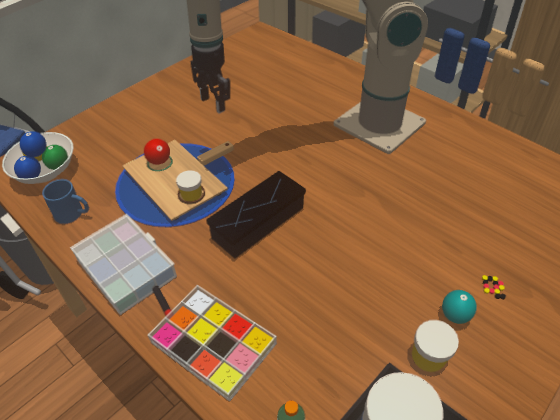

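The final view shows the board centred on the mat, the ball at (157,152) on the circle, the tub upright at (190,185), the box unmoved and the arm clear. Handing in.

```bash
python3 -c "
from cell import ctrl
print(ctrl.finish_job())"
```

```text
the job is handed in; nothing more can be done
None
```

The job is handed in at about 23 s of the 72 s allowed: the board rests in the middle of the mat, the ball lies still about 5 mm from the circle's centre, the tub is upright in its ring, and the box is undisturbed.

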